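# Line up magnet discs by size on the inspection rail

### The arm

A 6-joint arm with a two-finger parallel gripper is mounted at the origin on the work surface. World frame = base frame: x ahead of the robot, y to its left, z up, the work surface at z = 0. Lengths are in m, angles in rad, forces in N, time in s.
With the tool pointing down it reaches from about 0.375 to 0.975 m from the base axis. Payload 3.8 kg.
Tool frame: the origin (TCP) lies midway between the tips of the shut fingers; the grasp point (between the pads) lies 19 mm behind it; z points along the fingers, y is the line along which they close (so a half turn about z gives the same grasp; the last joint's range is limited). The gripper opens to 88 mm and grips with 3 to 60 N. Pads are 18 mm wide; open, the fingers measure 123 mm over their backs; the gripper's body (75 mm by 187 mm) begins 45 mm behind the grasp point.
Start: joints at [-1.163, 0.264, 1.604, -0, 1.274, -0.037], TCP at [0.29, -0.609, 0.239] pointing down, gripper open.
Joint ranges: [-2.63, 2.63], [-0.94, 2.18], [0.31, 2.57], [-1.31, 4.45], [0, 2.66], [-2.55, 2.55]. Speed limits (rad/s): [2.57, 2.57, 3.14, 3.14, 3.14, 3.14].

### API

Orientations are given as [roll, pitch, yaw] about the fixed x, y, z axes, in that order (R = Rz(yaw) Ry(pitch) Rx(roll)).
In Python, from workcell import sensors, camera, calibration, order gives the robot as it stands. The module is installed in compiled form; this text tells all that it offers.
- The arm moves only by the tool arm_command, never from a script. Its argument "steps" is a list of rows, each an object with "linear": the shift along the tool's x, y, z in units of 0.3 m (1.0 is 0.3 m), a list of three; "yaw": the turn about the tool's z in units of 90 degrees (1.0 is 90 degrees). In form: [{"linear": [x, y, z], "yaw": yaw}, ...]. A call has 1 to 20 rows; each row is the pose to reach, as a shift and turn from the pose commanded when the call began, along the tool's axes at that moment; what a row does not reach only later rows make up. A row lasts 1/8 s, in which the tool goes at most 62.5 mm and 10.7 degrees, less where a joint would pass 70% of its speed; a pose out of reach is approached as far as the arm can. A call with a number of a shift or a turn outside -1 to 1 is refused whole. A call with a gripper value outside its range is refused whole. "hand" is the closure, from -1 (fully open) to 1 (shut), set as the call begins (left out, the last holds). The fingers move at their own pace and stop on an object; "force" is the grip in N (left out, the last holds). Time passes only in rows, so rows that repeat a pose let the fingers close. It gives the time, the measured TCP pose, the force, the opening and the grip force at its end, in the units of the state.
- sensors.get_state(): the state, without advancing time (a new reading comes with each control period).
- camera(name): name is "scene" or "top"; returns the picture (480x640x3 uint8, blue, green, red); there is no depth.
- calibration(name): a dict with "mtx" (3x3 intrinsics, pixels), "k1" (the pictures are not rectified: a ray, as slopes to the right and down, at radius r is drawn at 1 + k1 r^2 times it, then the intrinsics apply), "T" (4x4, takes a point from camera to world coordinates). Camera axes: x right, y down, z forward; pixel columns grow to the right and rows downward; lengths in m; the calibration is good to about 2 mm. A picture is of the moment at which its call begins. calibration takes no time and is no camera call.
- order.hand_in(): hands the job in; it is judged then, once.
The state is a dict: "time": time; "q": joint angles; "qd": joint speeds; "joint_efforts": joint torques, N m; "eef_pos": TCP position; "tcp_rot": TCP orientation; "ft_force": force on the tool from outside, world axes, zero at the start; "torque": the same for the moment, N m; "gripper_width": opening from 0.0 (shut) to 1.0 (fully open); "finger_force": force on a finger pad.
Only numpy, scipy, OpenCV 4.12 (cv2) and the standard library are available. Lean on these libraries where they do the work, as an engineer would, in place of code of your own. Each camera call takes 0.05 s, during which the arm holds its last target. There are 200 camera calls.

### The job

Line the four steel discs up on the inspection rail in order of diameter, one on each black pad, the largest on the pad next to the red stop block and then down in size to the smallest at the grey stop. Each must stand flat and centred on its pad, let go and at rest; leave the brass master disc where it stands.

Things in the scene. Friction and masses are not known exactly. Their poses are not given: they have to be found in the camera images.
- disc_58: steel disc, the largest of four: an upright solid cylinder 58 mm in diameter and 30 mm high, bright steel with a dark groove (1.5 mm deep, seen only) around its middle and a small dark dot on top; about 500 g; loose on the table. Origin: centre of its underside; z is up along its axis
- disc_48: steel disc, the second largest of four: an upright solid cylinder 48 mm in diameter and 30 mm high, bright steel with a dark groove (1.5 mm deep, seen only) around its middle and a small dark dot on top; about 350 g; loose on the table. Origin: centre of its underside; z is up along its axis
- disc_38: steel disc, the third largest of four: an upright solid cylinder 38 mm in diameter and 30 mm high, bright steel with a dark groove (1.5 mm deep, seen only) around its middle and a small dark dot on top; about 220 g; loose on the table. Origin: centre of its underside; z is up along its axis
- disc_28: steel disc, the smallest of four: an upright solid cylinder 28 mm in diameter and 30 mm high, bright steel with a dark groove (1.5 mm deep, seen only) around its middle and a small dark dot on top; about 120 g; loose on the table. Origin: centre of its underside; z is up along its axis
- pad_1: flat black round pad, 66 mm across, fixed on the rail; an end pad. The four pads lie in a row 80 mm apart, pad_1 at the right (-y) end as the robot sees it, pad_4 at the left; the row crosses in front of the robot, turned up to 9 degrees. Origin: centre of its top face, 15 mm above the table; y along the row towards pad_4, z up. Rail: 80 x 440 x 12 mm
- pad_2: flat black round pad, 66 mm across, fixed on the rail; next to pad_1. Origin: centre of its top face, 15 mm above the table; axes as pad_1
- pad_3: flat black round pad, 66 mm across, fixed on the rail; between pad_2 and pad_4. Origin: centre of its top face, 15 mm above the table; axes as pad_1
- pad_4: flat black round pad, 66 mm across, fixed on the rail; the end pad opposite to pad_1. Origin: centre of its top face, 15 mm above the table; axes as pad_1
- red_stop: red block (60 mm across the rail, 22 mm along it, 22 mm high) fixed on one end of the rail, 80 mm beyond the centre of the last pad at that end: beside pad_1 or beside pad_4. A like block in grey stands at the other end. Origin: centre of its underside, 12 mm above the table
- brass_disc: yellow brass master disc, 48 mm in diameter, 30 mm high, loose among the steel discs, to be left alone. Origin: centre of its underside. Small flat metal blocks (up to 40 mm long, 10 mm high) also lie between the discs, nowhere nearer than about 25 mm to one
Not all that is in view belongs to the job. Leave any blue look-alike of the disc_38 alone. What is shaped like the disc_58 but purple is not meant.

How it is judged:
At the end, for the whole second after the job is handed in: From the red stop on, the 58, 48, 38 and 28 mm discs stand in order, one per pad, at rest, upright within 0.08 rad, centred within 12 mm, undersides within 4 mm of the pad tops. The brass disc stands upright within 15 mm of its start (((horizontal distance between red_stop and pad_1 below 0.12 m and horizontal distance between disc_58 and pad_1 below 0.012 m and z of disc_58 in the frame of pad_1 between -0.004 and 0.004 m and angle between each of disc_58, disc_48, disc_38, disc_28's own z axis and vertical below 0.08 rad and horizontal distance between disc_48 and pad_2 below 0.012 m and z of disc_48 in the frame of pad_2 between -0.004 and 0.004 m and horizontal distance between disc_38 and pad_3 below 0.012 m and z of disc_38 in the frame of pad_3 between -0.004 and 0.004 m and horizontal distance between disc_28 and pad_4 below 0.012 m and z of disc_28 in the frame of pad_4 between -0.004 and 0.004 m) or (horizontal distance between red_stop and pad_4 below 0.12 m and horizontal distance between disc_58 and pad_4 below 0.012 m and z of disc_58 in the frame of pad_4 between -0.004 and 0.004 m and angle between each of disc_58, disc_48, disc_38, disc_28's own z axis and vertical below 0.08 rad and horizontal distance between disc_48 and pad_3 below 0.012 m and z of disc_48 in the frame of pad_3 between -0.004 and 0.004 m and horizontal distance between disc_38 and pad_2 below 0.012 m and z of disc_38 in the frame of pad_2 between -0.004 and 0.004 m and horizontal distance between disc_28 and pad_1 below 0.012 m and z of disc_28 in the frame of pad_1 between -0.004 and 0.004 m)) and linear speed of each of disc_58, disc_48, disc_38, disc_28 below 0.02 m/s and angular speed of each of disc_58, disc_48, disc_38, disc_28 below 0.3 rad/s and distance of brass_disc from where it was at the start of the episode below 0.015 m and angle between brass_disc's own z axis and vertical below 0.08 rad); the robot touches nothing.
It fails at once if the brass master disc is pushed away or tipped over (distance of brass_disc from where it was at the start of the episode above 0.015 m or angle between brass_disc's own z axis and vertical above 0.3 rad).
It also fails if it takes over 90 s, if anything falls off the work surface, if the arm or the gripper's body presses on something with over 40 N, if the wrist force passes 120 N, or if a joint passes its speed limit or range.

## Working session

There is one attempt and no reset: what is moved stays moved. The work goes in short steps, Python scripts to look and compute and a tool call to move; the robot and the scene stay as the last step left them, time stands still between calls to the robot, and variables do not carry over. Pictures are saved under pics/ and viewed, at most 14 in all, crops included, and the job is handed in when it is done.

Besides the shell and the picture viewer there is one more tool, called after ">>>" as a command line: name --argument value ..., lists and objects as JSON in quotes. arm_command: Moves the arm, as the interface text tells. Shifts and turns lie within -1 to 1; 1 stands for 0.3 m of shift or 90 degrees of turn. Its arguments: {"type":"object","properties":{"steps":{"type":"array","items":{"type":"object","properties":{"linear":{"type":"array","items":{"type":"number"}},"yaw":{"type":"number"}}}},"hand":{"type":"number"},"force":{"type":"number"}},"required":["steps"]}

```bash
mkdir -p pics
python3 - <<'E'
from workcell import sensors,camera,calibration
import cv2
for n in("scene","top"):
    cv2.imwrite(f"pics/{n}0.png",camera(n)); c=calibration(n); print(n,c["mtx"],c["k1"],c["T"])
s=sensors.get_state(); print({k:s[k] for k in("time","eef_pos","tcp_rot","gripper_width","finger_force")})
E
```

```text
scene [[596.34580325   0.         322.56435155]
 [  0.         596.34580325 252.34096204]
 [  0.           0.           1.        ]] 0.009279206611454796 [[-0.19899441  0.64671733 -0.73631374  1.19324222]
 [ 0.97995083  0.12373886 -0.15615717  0.13893906]
 [-0.00987893 -0.75262566 -0.65837453  0.66025544]
 [ 0.          0.          0.          1.        ]]
top [[529.56484678   0.         326.49327448]
 [  0.         529.56484678 246.42380734]
 [  0.           0.           1.        ]] -0.039026662789603726 [[ 0.00850598 -0.99770716  0.06714217  0.43904879]
 [-0.99960218 -0.01028936 -0.02626027  0.01479599]
 [ 0.0268909  -0.06689209 -0.99739778  0.94007406]
 [ 0.          0.          0.          1.        ]]
{'time': 0.1, 'eef_pos': array([ 0.29017731, -0.60872715,  0.23753865]), 'tcp_rot': array([-3.13958090e+00, -4.25472315e-05,  4.44839393e-01]), 'gripper_width': 0.9993344397581378, 'finger_force': 0.0}
```

View pics/top0.png

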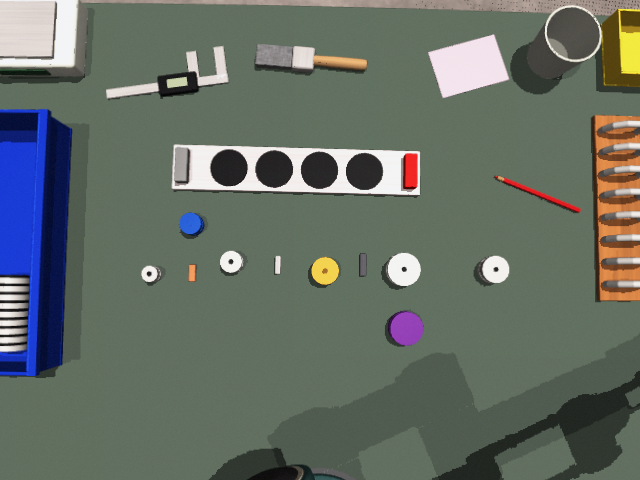

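View pics/scene0.png

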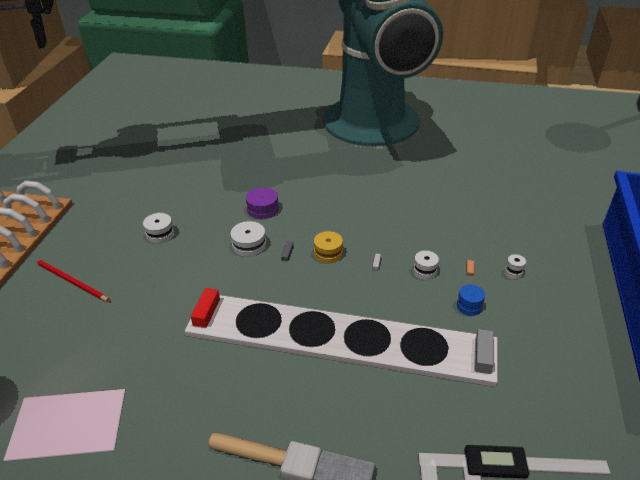

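Red stop is at the right in the top view (about 410,170), grey at the left (181,165), so disc_58 goes to pad_1. In the top view the steel dots are near (404,269) for the 58, (495,269) for the 48, (231,262) for the 38 and (150,274) for the 28. Brass is at (325,271), with purple and blue as decoys.

```bash
cat > h.py <<'E'
import cv2,numpy as np
from workcell import calibration
def p2w(n,uv,z):
    c=calibration(n);T=np.array(c["T"])
    r=cv2.undistortPoints(np.float64(uv).reshape(-1,1,2),np.array(c["mtx"]),np.array([c["k1"],0,0,0.]))[:,0]
    d=np.c_[r,np.ones(len(r))]@T[:3,:3].T
    return T[:3,3]+d*((z-T[2,3])/d[:,2])[:,None]
E
python3 - <<'E'
from h import *
for n,boxes in (("top",dict(d58=(404,269),d48=(495,269),d38=(231,262),d28=(150,274),brass=(325,271))),("scene",dict(d58=(248,233),d48=(157,222),d38=(426,258),d28=(515,261),brass=(328,241)))):
    g=cv2.cvtColor(cv2.imread(f"pics/{n}0.png"),6)
    for k,(u,v) in boxes.items():
        a=g[v-5:v+6,u-5:u+6].astype(float); w=np.clip(np.median(a)-40-a,0,None)
        Y,X=np.mgrid[v-5:v+6,u-5:u+6]; uv=(X*w).sum()/w.sum(),(Y*w).sum()/w.sum()
        print(n,k,np.round(uv,1),p2w(n,[uv],.03).round(4)[0])
    cs,_=cv2.findContours((g<45).astype(np.uint8),cv2.RETR_EXTERNAL,cv2.CHAIN_APPROX_NONE)
    for c in cs:
        (u,v),r,_=cv2.fitEllipse(c) if len(c)>60 else ((0,0),(0,0),0)
        if 20<r[0] and r[1]<55: print(n,"pad",np.round((u,v)),np.round(r,1),p2w(n,[(u,v)],.015).round(4)[0])
# top-face diameters in top view
im=cv2.cvtColor(cv2.imread("pics/top0.png"),6)
cs,_=cv2.findContours((im[205:350]>190).astype(np.uint8),cv2.RETR_EXTERNAL,cv2.CHAIN_APPROX_NONE)
for c in cs:
    if len(c)>30:
        w=p2w("top",c[:,0]+[0,205],.03)[:,:2].astype(np.float32); print("face",[np.round(x,4) for x in cv2.minEnclosingCircle(w)])
E
```

```text
top d58 [403.7 268.9] [ 0.4629 -0.1429  0.03  ]
top d48 [495.6 268.9] [ 0.4641 -0.3038  0.03  ]
top d38 [230.5 261.2] [0.4733 0.1552 0.03  ]
top d28 [148.9 273.6] [0.4507 0.2941 0.03  ]
top brass [324.3 270.6] [ 0.4587 -0.0058  0.03  ]
top pad [364. 171.] [34.1 34.9] [ 0.6359 -0.0745  0.015 ]
top pad [319. 170.] [34.4 34.9] [0.637  0.0049 0.015 ]
top pad [274. 169.] [34.7 35.5] [0.6379 0.0845 0.015 ]
top pad [229. 168.] [34.9 35.3] [0.6388 0.1643 0.015 ]
top pad [ 18. 127.] [33.  44.3] [0.7091 0.5406 0.015 ]
top pad [177.  84.] [22.6 45.6] [0.7895 0.2593 0.015 ]
scene d58 [247.2 231.3] [ 0.4595 -0.1453  0.03  ]
scene d48 [156.6 220.6] [ 0.4609 -0.3067  0.03  ]
scene d38 [426.5 257.5] [0.4697 0.1537 0.03  ]
scene d28 [515.8 261.3] [0.4524 0.2915 0.03  ]
scene brass [327.9 239.8] [ 0.456  -0.0082  0.03  ]
scene pad [424. 346.] [35.5 46.5] [0.6392 0.1637 0.015 ]
scene pad [367. 337.] [34.8 45.1] [0.6381 0.0837 0.015 ]
scene pad [312. 328.] [33.7 44.2] [0.637  0.0036 0.015 ]
scene pad [258. 320.] [32.5 44.1] [ 0.636  -0.0763  0.015 ]
scene pad [246. 235.] [26.9 36.8] [ 0.4529 -0.1501  0.
[... 285 characters left out ...]
25]), np.float64(0.016)]
face [array([0.4086, 0.5324]), np.float64(0.0167)]
face [array([0.4234, 0.5329]), np.float64(0.017)]
face [array([ 0.4408, -0.5442]), np.float64(0.0188)]
face [array([0.4371, 0.5336]), np.float64(0.0171)]
face [array([0.4512, 0.2939]), np.float64(0.0136)]
face [array([ 0.4826, -0.5442]), np.float64(0.0198)]
face [array([ 0.459 , -0.0065]), np.float64(0.0232)]
face [array([ 0.4641, -0.3037]), np.float64(0.0237)]
face [array([0.4684, 0.0746]), np.float64(0.0149)]
face [array([ 0.463 , -0.1427]), np.float64(0.0288)]
face [array([0.4731, 0.1551]), np.float64(0.0186)]
face [array([ 0.5235, -0.5447]), np.float64(0.0207)]
face [array([ 0.5646, -0.5459]), np.float64(0.0209)]
```

Run:
```python
import cv2
i=cv2.imread("pics/top0.png");cv2.imwrite("pics/c1.png",cv2.resize(i[140:350,130:530],None,fx=2,fy=2,interpolation=2))
```

```text
(no output)
```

View pics/c1.png

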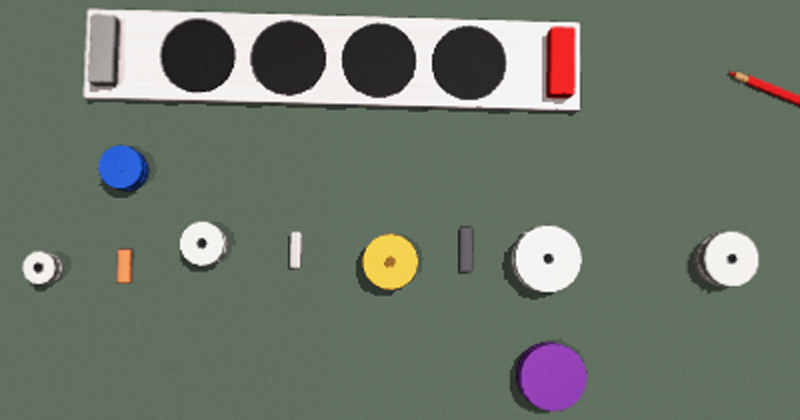

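The crop agrees: each disc stands clear. Face radii come out at 29, 24, 19 and 14 mm as expected, the pads are 80 mm apart, and the two cameras agree to about 3 mm. Moving over disc_48 first, with the fingers turned to close along world x.

>>> arm_command --steps '[{"linear": [0.954, -0.668, 0.458], "yaw": -0.717}, {"linear": [0.954, -0.668, 0.458], "yaw": -0.717}, {"linear": [0.954, -0.668, 0.458], "yaw": -0.717}, {"linear": [0.954, -0.668, 0.458], "yaw": -0.717}, {"linear": [0.954, -0.668, 0.458], "yaw": -0.717}, {"linear": [0.954, -0.668, 0.458], "yaw": -0.717}, {"linear": [0.954, -0.668, 0.458], "yaw": -0.717}, {"linear": [0.954, -0.668, 0.458], "yaw": -0.717}, {"linear": [0.954, -0.668, 0.458], "yaw": -0.717}, {"linear": [0.954, -0.668, 0.458], "yaw": -0.717}]' --hand -0.7 --force 25

```text
time: 1.35
eef_pos: [0.4624, -0.3069, 0.1021]
tcp_rot: [3.14, 0.001, 1.569]
ft_force: [-0.1, 0.2, 0.1]
gripper_width: 0.853
finger_force: 0.0
```

>>> arm_command --steps '[{"linear": [0.006, 0, 0.16]}, {"linear": [0.006, 0, 0.28]}, {"linear": [0.006, 0, 0.32]}, {"linear": [0.006, 0, 0.32]}, {"linear": [0.006, 0, 0.32]}]'

```text
validation failed for argument at $.st...
```

>>> arm_command --steps '[{"linear": [0, 0, 0]}, {"linear": [0, 0, 0]}, {"linear": [0, 0, 0]}, {"linear": [0, 0, 0]}, {"linear": [0, 0, 0]}, {"linear": [0, 0, 0]}]' --hand 1 --force 25

```text
validation failed for argument at $.st...
```

>>> arm_command --steps '[{"linear": [0.006, 0, 0.16], "yaw": 0}, {"linear": [0.006, 0, 0.28], "yaw": 0}, {"linear": [0.006, 0, 0.32], "yaw": 0}, {"linear": [0.006, 0, 0.32], "yaw": 0}, {"linear": [0.006, 0, 0.32], "yaw": 0}]'

```text
time: 1.98
eef_pos: [0.4638, -0.3047, 0.007]
tcp_rot: [3.139, 0.002, 1.571]
ft_force: [-0.0, 0.5, 0.7]
gripper_width: 0.849
finger_force: 0.0
```

>>> arm_command --steps '[{"linear": [0, 0, 0], "yaw": 0}, {"linear": [0, 0, 0], "yaw": 0}, {"linear": [0, 0, 0], "yaw": 0}, {"linear": [0, 0, 0], "yaw": 0}, {"linear": [0, 0, 0], "yaw": 0}, {"linear": [0, 0, 0], "yaw": 0}]' --hand 1 --force 30

```text
time: 2.72
eef_pos: [0.4633, -0.3038, 0.0059]
tcp_rot: [3.14, 0.001, 1.571]
ft_force: [0.1, 1.3, 5.7]
gripper_width: 0.537
finger_force: 30.0
```

>>> arm_command --steps '[{"linear": [0, 0, -0.08], "yaw": 0}, {"linear": [0, 0, -0.2], "yaw": 0}, {"linear": [0, 0, -0.28], "yaw": 0}, {"linear": [0.1, 0.06, -0.28], "yaw": 0}, {"linear": [0.26, 0.15, -0.28], "yaw": 0}, {"linear": [0.43, 0.25, -0.28], "yaw": 0}, {"linear": [0.6, 0.35, -0.28], "yaw": 0}, {"linear": [0.77, 0.45, -0.28], "yaw": 0}, {"linear": [0.92, 0.54, -0.28], "yaw": 0}, {"linear": [1.0, 0.579, -0.28], "yaw": 0}, {"linear": [1.0, 0.579, -0.28], "yaw": 0}, {"linear": [1.0, 0.579, -0.28], "yaw": 0}]'

```text
time: 4.22
eef_pos: [0.6344, -0.0039, 0.0876]
tcp_rot: [-3.138, 0.001, 1.571]
ft_force: [0.3, -0.1, -3.6]
gripper_width: 0.539
finger_force: 30.0
```

>>> arm_command --steps '[{"linear": [0.03, 0.006, 0.06], "yaw": 0}, {"linear": [0.03, 0.006, 0.14], "yaw": 0}, {"linear": [0.03, 0.006, 0.19], "yaw": 0}, {"linear": [0.03, 0.006, 0.21], "yaw": 0}, {"linear": [0.03, 0.006, 0.217], "yaw": 0}, {"linear": [0.03, 0.006, 0.217], "yaw": 0}]'

```text
time: 4.97
eef_pos: [0.6386, 0.0055, 0.0248]
tcp_rot: [3.14, 0.0, 1.571]
ft_force: [0.1, -0.0, -3.0]
gripper_width: 0.536
finger_force: 30.0
```

>>> arm_command --steps '[{"linear": [0, -0.004, 0.006], "yaw": 0}, {"linear": [0, -0.004, 0.01], "yaw": 0}, {"linear": [0, -0.004, 0.01], "yaw": 0}]'

```text
time: 5.35
eef_pos: [0.6368, 0.0056, 0.0213]
tcp_rot: [3.141, 0.0, 1.571]
ft_force: [-1.0, 0.5, -3.5]
gripper_width: 0.537
finger_force: 30.0
```

>>> arm_command --steps '[{"linear": [0, 0, 0], "yaw": 0}, {"linear": [0, 0, 0], "yaw": 0}, {"linear": [0, 0, 0], "yaw": 0}, {"linear": [0, 0, -0.06], "yaw": 0}, {"linear": [0, 0, -0.22], "yaw": 0}, {"linear": [0, 0, -0.28], "yaw": 0}, {"linear": [-0.16, -0.19, -0.28], "yaw": 0}, {"linear": [-0.32, -0.38, -0.28], "yaw": 0}, {"linear": [-0.5, -0.585, -0.28], "yaw": 0}, {"linear": [-0.5, -0.585, -0.28], "yaw": 0}, {"linear": [-0.5, -0.585, -0.28], "yaw": 0}]' --hand -0.7

```text
time: 6.72
eef_pos: [0.459, -0.1457, 0.1051]
tcp_rot: [-3.141, 0.0, 1.567]
ft_force: [-0.0, -0.4, 0.2]
gripper_width: 0.851
finger_force: 0.0
```

Run:
```python
from workcell import sensors,camera
import cv2
a=camera("scene");b=camera("top")
cv2.imwrite("pics/s1.png",a);cv2.imwrite("pics/t1.png",b)
print(sensors.get_state()["eef_pos"])
```

```text
[ 0.46170619 -0.14470299  0.10570047]
```

View pics/s1.png

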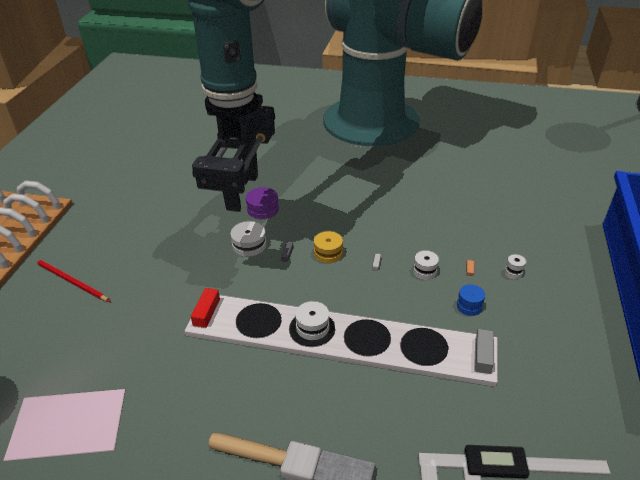

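disc_48 stands upright on pad_2 (dot at 312,313; pad centre at 312,328 one disc height lower). The gripper is over disc_58, so next is descending.

>>> arm_command --steps '[{"linear": [0, 0, 0.16], "yaw": 0}, {"linear": [0, 0, 0.28], "yaw": 0}, {"linear": [0, 0, 0.333], "yaw": 0}, {"linear": [0, 0, 0.333], "yaw": 0}, {"linear": [0, 0, 0.333], "yaw": 0}]'

```text
time: 7.45
eef_pos: [0.4629, -0.1447, 0.0065]
tcp_rot: [3.139, 0.001, 1.572]
ft_force: [1.1, 0.4, -0.3]
gripper_width: 0.847
finger_force: 0.0
```

>>> arm_command --steps '[{"linear": [0, 0, 0], "yaw": 0}, {"linear": [0, 0, 0], "yaw": 0}, {"linear": [0, 0, 0], "yaw": 0}, {"linear": [0, 0, 0], "yaw": 0}, {"linear": [0, 0, 0], "yaw": 0}]' --hand 1 --force 35

```text
time: 8.07
eef_pos: [0.4625, -0.1449, 0.0064]
tcp_rot: [3.139, 0.001, 1.571]
ft_force: [-0.1, 1.2, 6.8]
gripper_width: 0.649
finger_force: 35.0
```

>>> arm_command --steps '[{"linear": [0, 0, -0.08], "yaw": 0}, {"linear": [0, 0, -0.2], "yaw": 0}, {"linear": [0, 0, -0.28], "yaw": 0}, {"linear": [0.03, 0.08, -0.28], "yaw": 0}, {"linear": [0.09, 0.22, -0.28], "yaw": 0}, {"linear": [0.15, 0.37, -0.28], "yaw": 0}, {"linear": [0.2, 0.5, -0.28], "yaw": 0}, {"linear": [0.231, 0.578, -0.28], "yaw": 0}, {"linear": [0.231, 0.578, -0.28], "yaw": 0}, {"linear": [0.231, 0.578, -0.18], "yaw": 0}, {"linear": [0.231, 0.578, -0.1], "yaw": 0}, {"linear": [0.231, 0.578, -0.065], "yaw": 0}, {"linear": [0.231, 0.578, -0.055], "yaw": 0}, {"linear": [0.231, 0.578, -0.055], "yaw": 0}, {"linear": [0.231, 0.578, -0.055], "yaw": 0}]'

```text
time: 9.95
eef_pos: [0.6354, -0.0754, 0.0225]
tcp_rot: [3.14, 0.0, 1.571]
ft_force: [0.3, 0.7, -5.6]
gripper_width: 0.649
finger_force: 35.0
```

>>> arm_command --steps '[{"linear": [0, 0, 0.003], "yaw": 0}, {"linear": [0, 0, 0.003], "yaw": 0}]'

```text
time: 10.2
eef_pos: [0.6353, -0.0753, 0.0214]
tcp_rot: [3.14, 0.0, 1.571]
ft_force: [0.3, 0.4, -4.0]
gripper_width: 0.651
finger_force: 35.0
```

>>> arm_command --steps '[{"linear": [0, 0, 0], "yaw": 0}, {"linear": [0, 0, 0], "yaw": 0}, {"linear": [0, 0, 0], "yaw": 0}, {"linear": [0, 0, -0.06], "yaw": 0}, {"linear": [0, 0, -0.22], "yaw": 0}, {"linear": [0, 0, -0.28], "yaw": 0}, {"linear": [0.15, -0.11, -0.28], "yaw": 0}, {"linear": [0.32, -0.23, -0.28], "yaw": 0}, {"linear": [0.48, -0.34, -0.28], "yaw": 0}, {"linear": [0.64, -0.45, -0.28], "yaw": 0}, {"linear": [0.766, -0.546, -0.28], "yaw": 0}, {"linear": [0.766, -0.546, -0.28], "yaw": 0}, {"linear": [0.766, -0.546, -0.28], "yaw": 0}]' --hand -0.7

```text
time: 11.82
eef_pos: [0.4714, 0.1546, 0.1053]
tcp_rot: [3.14, 0.0, 1.572]
ft_force: [-0.2, 0.6, 0.2]
gripper_width: 0.853
finger_force: 0.0
```

>>> arm_command --steps '[{"linear": [0, 0, 0.16], "yaw": 0}, {"linear": [0, 0, 0.28], "yaw": 0}, {"linear": [0, 0, 0.331], "yaw": 0}, {"linear": [0, 0, 0.331], "yaw": 0}, {"linear": [0, 0, 0.331], "yaw": 0}]'

```text
time: 12.45
eef_pos: [0.4725, 0.1546, 0.0069]
tcp_rot: [3.139, -0.001, 1.57]
ft_force: [0.2, 0.9, 0.8]
gripper_width: 0.854
finger_force: 0.0
```

>>> arm_command --steps '[{"linear": [0, 0, 0], "yaw": 0}, {"linear": [0, 0, 0], "yaw": 0}, {"linear": [0, 0, 0], "yaw": 0}, {"linear": [0, 0, 0], "yaw": 0}, {"linear": [0, 0, 0], "yaw": 0}, {"linear": [0, 0, 0], "yaw": 0}]' --hand 1 --force 25

```text
time: 13.2
eef_pos: [0.4713, 0.1548, 0.0059]
tcp_rot: [3.141, -0.0, 1.571]
ft_force: [0.6, 1.0, 2.1]
gripper_width: 0.427
finger_force: 25.0
```

>>> arm_command --steps '[{"linear": [0, 0, -0.08], "yaw": 0}, {"linear": [0, 0, -0.2], "yaw": 0}, {"linear": [0, 0, -0.28], "yaw": 0}, {"linear": [-0.03, 0.08, -0.28], "yaw": 0}, {"linear": [-0.09, 0.22, -0.28], "yaw": 0}, {"linear": [-0.15, 0.37, -0.28], "yaw": 0}, {"linear": [-0.2, 0.5, -0.28], "yaw": 0}, {"linear": [-0.236, 0.556, -0.28], "yaw": 0}, {"linear": [-0.236, 0.556, -0.28], "yaw": 0}, {"linear": [-0.236, 0.556, -0.18], "yaw": 0}, {"linear": [-0.236, 0.556, -0.1], "yaw": 0}, {"linear": [-0.236, 0.556, -0.065], "yaw": 0}, {"linear": [-0.236, 0.556, -0.055], "yaw": 0}, {"linear": [-0.236, 0.556, -0.053], "yaw": 0}, {"linear": [-0.236, 0.556, -0.053], "yaw": 0}]'

```text
time: 15.08
eef_pos: [0.6385, 0.084, 0.0227]
tcp_rot: [3.14, -0.0, 1.571]
ft_force: [0.0, -0.2, -1.6]
gripper_width: 0.426
finger_force: 25.0
```

>>> arm_command --steps '[{"linear": [0, 0, 0.004], "yaw": 0}, {"linear": [0, 0, 0.004], "yaw": 0}]'

```text
time: 15.32
eef_pos: [0.6383, 0.0839, 0.021]
tcp_rot: [3.14, -0.0, 1.571]
ft_force: [-0.1, 1.0, 0.1]
gripper_width: 0.424
finger_force: 25.0
```

>>> arm_command --steps '[{"linear": [0, 0, 0], "yaw": 0}, {"linear": [0, 0, 0], "yaw": 0}, {"linear": [0, 0, 0], "yaw": 0}, {"linear": [0, 0, -0.06], "yaw": 0}, {"linear": [0, 0, -0.22], "yaw": 0}, {"linear": [0, 0, -0.28], "yaw": 0}, {"linear": [0.14, -0.12, -0.28], "yaw": 0}, {"linear": [0.28, -0.25, -0.28], "yaw": 0}, {"linear": [0.42, -0.37, -0.28], "yaw": 0}, {"linear": [0.56, -0.5, -0.28], "yaw": 0}, {"linear": [0.697, -0.623, -0.28], "yaw": 0}, {"linear": [0.697, -0.623, -0.28], "yaw": 0}, {"linear": [0.697, -0.623, -0.28], "yaw": 0}]' --hand -0.7

```text
time: 16.95
eef_pos: [0.4509, 0.2929, 0.1046]
tcp_rot: [3.141, 0.0, 1.572]
ft_force: [0.4, -0.4, 0.2]
gripper_width: 0.851
finger_force: 0.0
```

>>> arm_command --steps '[{"linear": [0, 0, 0.16], "yaw": 0}, {"linear": [0, 0, 0.28], "yaw": 0}, {"linear": [0, 0, 0.329], "yaw": 0}, {"linear": [0, 0, 0.329], "yaw": 0}, {"linear": [0, 0, 0.329], "yaw": 0}]'

```text
time: 17.58
eef_pos: [0.4523, 0.2933, 0.007]
tcp_rot: [3.139, -0.001, 1.57]
ft_force: [0.2, 0.1, -0.1]
gripper_width: 0.849
finger_force: 0.0
```

>>> arm_command --steps '[{"linear": [0, 0, 0], "yaw": 0}, {"linear": [0, 0, 0], "yaw": 0}, {"linear": [0, 0, 0], "yaw": 0}, {"linear": [0, 0, 0], "yaw": 0}, {"linear": [0, 0, 0], "yaw": 0}, {"linear": [0, 0, 0], "yaw": 0}]' --hand 1 --force 20

```text
time: 18.32
eef_pos: [0.4507, 0.293, 0.0056]
tcp_rot: [-3.142, -0.0, 1.571]
ft_force: [-0.0, -0.1, 0.6]
gripper_width: 0.307
finger_force: 20.0
```

>>> arm_command --steps '[{"linear": [0, 0, -0.08], "yaw": 0}, {"linear": [0, 0, -0.2], "yaw": 0}, {"linear": [0, 0, -0.28], "yaw": 0}, {"linear": [-0.06, 0.09, -0.28], "yaw": 0}, {"linear": [-0.16, 0.23, -0.28], "yaw": 0}, {"linear": [-0.26, 0.38, -0.28], "yaw": 0}, {"linear": [-0.36, 0.53, -0.28], "yaw": 0}, {"linear": [-0.43, 0.628, -0.28], "yaw": 0}, {"linear": [-0.43, 0.628, -0.28], "yaw": 0}, {"linear": [-0.43, 0.628, -0.18], "yaw": 0}, {"linear": [-0.43, 0.628, -0.1], "yaw": 0}, {"linear": [-0.43, 0.628, -0.065], "yaw": 0}, {"linear": [-0.43, 0.628, -0.055], "yaw": 0}, {"linear": [-0.43, 0.628, -0.053], "yaw": 0}, {"linear": [-0.43, 0.628, -0.053], "yaw": 0}]'

```text
time: 20.2
eef_pos: [0.6399, 0.1643, 0.0226]
tcp_rot: [3.14, -0.0, 1.571]
ft_force: [-0.7, 0.4, -0.8]
gripper_width: 0.309
finger_force: 20.0
```

>>> arm_command --steps '[{"linear": [0, 0, 0.004], "yaw": 0}, {"linear": [0, 0, 0.004], "yaw": 0}]'

```text
time: 20.45
eef_pos: [0.6393, 0.164, 0.0207]
tcp_rot: [3.141, -0.0, 1.571]
ft_force: [-0.4, 0.2, -0.6]
gripper_width: 0.309
finger_force: 20.0
```

>>> arm_command --steps '[{"linear": [0, 0, 0], "yaw": 0}, {"linear": [0, 0, 0], "yaw": 0}, {"linear": [0, 0, 0], "yaw": 0}, {"linear": [0, 0, -0.06], "yaw": 0}, {"linear": [0, 0, -0.22], "yaw": 0}, {"linear": [0, 0, -0.38], "yaw": 0}, {"linear": [0.1, -0.16, -0.45], "yaw": 0}, {"linear": [0.2, -0.32, -0.45], "yaw": 0}, {"linear": [0.3, -0.48, -0.45], "yaw": 0}, {"linear": [0.4, -0.6, -0.45], "yaw": 0}, {"linear": [0.5, -0.6, -0.45], "yaw": 0}, {"linear": [0.5, -0.6, -0.45], "yaw": 0}, {"linear": [0.5, -0.6, -0.45], "yaw": 0}]' --hand -0.7

```text
time: 22.08
eef_pos: [0.4594, 0.3136, 0.1561]
tcp_rot: [3.141, 0.0, 1.571]
ft_force: [0.6, -0.6, 0.6]
gripper_width: 0.852
finger_force: 0.0
```

Run:
```python
from h import *
from workcell import camera
P=[("d58",.636,-.0755),("d48",.637,.0043),("d38",.638,.084),("d28",.639,.164),("brass",.457,-.007)]
for n in("top","scene"):
    im=camera(n); cv2.imwrite(f"pics/{n}2.png",im); g=cv2.cvtColor(im,6)
    c=calibration(n);T=np.linalg.inv(c["T"]); rv=cv2.Rodrigues(T[:3,:3])[0]
    for k,x,y in P:
        z=.03 if k=="brass" else .045
        u,v=cv2.projectPoints(np.array([[x,y,z]]),rv,T[:3,3],np.array(c["mtx"]),np.array([c["k1"],0,0,0.]))[0][0,0].round().astype(int)
        a=g[v-5:v+6,u-5:u+6].astype(float); w=np.clip(np.median(a)-40-a,0,None)
        Y,X=np.mgrid[v-5:v+6,u-5:u+6]; uv=(X*w).sum()/w.sum(),(Y*w).sum()/w.sum()
        print(n,k,np.round(uv,1),p2w(n,[uv],z).round(4)[0])
i=cv2.imread("pics/scene2.png");cv2.imwrite("pics/c2.png",cv2.resize(i[190:390,140:540],None,fx=2,fy=2))
```

```text
top d58 [364.9 167.7] [ 0.6355 -0.0735  0.045 ]
top d48 [318.8 166.1] [0.6371 0.0056 0.045 ]
top d38 [273.  164.6] [0.6387 0.0839 0.045 ]
top d28 [225.5 163.4] [0.6396 0.165  0.045 ]
top brass [324.3 270.6] [ 0.4587 -0.0058  0.03  ]
scene d58 [257.8 304.2] [ 0.6327 -0.0754  0.045 ]
scene d48 [311.8 312.7] [0.6341 0.0038 0.045 ]
scene d38 [367.2 321.5] [0.6359 0.0825 0.045 ]
scene d28 [426.3 330.6] [0.637  0.1636 0.045 ]
scene brass [327.9 239.8] [ 0.456  -0.0081  0.03  ]
```

View pics/c2.png

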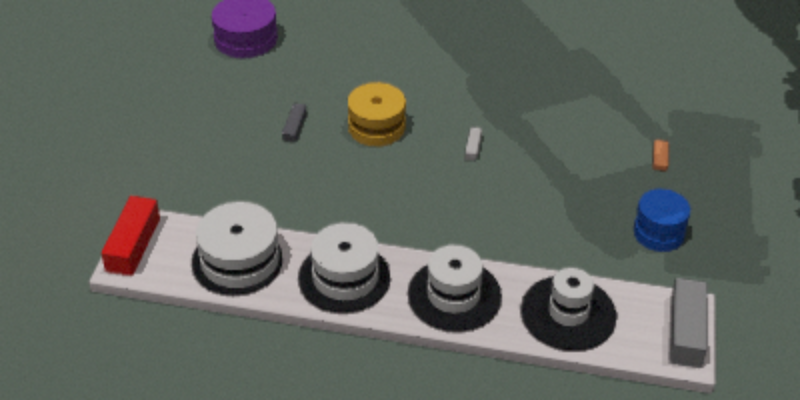

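View pics/top2.png

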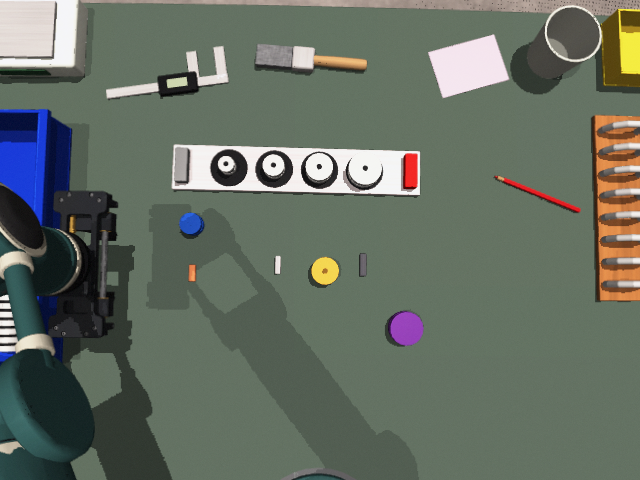

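All four discs stand upright within about 4 mm of their pad centres. In the top view the dots run from (365,168) beside the red stop down in size to (226,163) at the grey stop. The brass disc has not moved (324,271), and the arm is clear.

```bash
python3 -c "
from workcell import order
print(order.hand_in())"
```

```text
the job is handed in; nothing more can be done
None
```

I placed the four steel discs on the rail in order, 58 mm at the red stop down to 28 mm at the grey stop, each within about 4 mm of its pad centre with the brass disc unmoved, and handed the job in at about 22 s; the hand-in returned no verdict.

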